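Clamp a whole-mount wax block, label to the front

TASK

In the block clamp, turn the wax block flat on the bed until its sloped label end points to the clamp's front (the robot's side) and it sits square between the jaws, centred on the sprung pad. Then wind the handwheel by its crank knob, without pushing on the jaw or the pad itself, until the block is held against the fixed stop with the sprung pad pushed in about halfway; never drive the pad fully in. Let go and leave the other things on the bench where they are.

Things in the scene. Friction and masses are not known exactly. Their poses are not given: they have to be found in the camera images.
- clamp: Bench clamp, fixed to the bench. Grey bed plate 170 mm (x) by 420 mm (y), 30 mm thick; the block lies and slides on its flat top (z = 30 mm). Origin on the bench under the plate; +x points away from the robot (front = -x), +y runs along the bed from the handwheel to the fixed stop. Stop, jaw and pad are centred on x = 0, the wheel axis is at x = 0, y = -185 mm.
- block: Wax block on a pale cassette: 78 mm long (x), 52 wide (y), 34 high; cassette walls 16 mm high, wax above 46 wide; 0.11 to 0.21 kg. Origin: centre of the underside; the last 24 mm at -x are the sloped label end. Wanted: axes along the clamp's, label to the clamp's -x, long sides to stop and pad. Starts turned 0.9 to 1.7 rad counter-clockwise from that.
- label_end (a point): Near the lower edge of the block's sloped label end, 35 mm from the block's origin along its -x, 9 mm above the underside.
- crank_knob (a point): Grip point of the crank knob: on the knob's axis, 117 mm above the bench, 62 mm from the wheel axis. Black, round, upright, 24 mm diameter, 48 mm tall (top 139 mm above the bench). It spins freely on its pin, so it can be held from above (firmly, or it slips out) with a fixed hand direction, or pushed, while the wheel goes round.
- wheel_axis (a point): Point on the upright axis of the handwheel, at the height of crank_knob (117 mm above the bench). The wheel lies flat, rim radius 62 mm, rim and hub tops about 90 mm above the bench.
- handwheel (a joint): Angle of the handwheel (rad), growing clockwise seen from above. It starts between 0 and 1.9 and can turn to 15; it stays where it is left (2 to 3 N at the knob turns it). The jaw moves 8 mm per rad (50 mm per turn), clockwise towards the stop.
- jaw (a joint): Travel of the jaw towards the stop (m), 0 to 0.12, always 0.008 x handwheel angle.
- pad (a joint): How far the sprung pad is pushed into the jaw (m): 0 is fully out, 0.014 fully in. Its spring takes about 3 N to start and 10 N fully in; a free block slides along the bed before the pad gives, and the pad squares it against the stop.
- pad_tip (a point): Middle of the front face of the sprung pad, a black rubber plate 60 mm wide (x) and 28 mm high on the jaw's face towards the stop; 47 mm above the bench. With the pad fully out it stands 18 mm off the jaw's face and lies at y = -55 mm + jaw travel in the clamp frame.
- jaw_top (a point): Middle of the top of the jaw, a steel bar 110 mm (x) by 26 mm that faces the stop; 67 mm above the bench (37 above the bed).
- slide_tray: Bystander: white tray of glass slides, 90 by 240 by 16 mm, origin under its centre.
- reagent: Bystander: brown bottle, 60 mm diameter, 130 mm tall, origin under its centre.
- slide_box: Bystander: closed slide box, 100 by 170 by 37 mm, origin under its centre.
- stop_face (a point): Middle of the fixed stop's face, x = 0, y = +90 mm in the clamp frame, 47 mm above the bench. The stop is a steel bar 120 mm (x) by 26 mm, top 36 mm above the bed.
Mind the look-alikes: they are no part of the job. There is more than one size of the block; the job needs the middle-sized.

How it is judged:
By the outcome, as a careful person would: the job done as asked, in the order asked, and still so for the second after the job is handed in, with the robot touching nothing.
It also fails if it takes over 67 s, if anything falls off the work surface, if the arm or the gripper's body presses on something with over 40 N, if the wrist force passes 120 N, or if a joint passes its speed limit or range.

ROBOT

A 6-joint arm with a two-finger parallel gripper is mounted at the origin on the work surface. World frame = base frame: x ahead of the robot, y to its left, z up, the work surface at z = 0. Lengths are in m, angles in rad, forces in N, time in s.
With the tool pointing down it reaches from about 0.375 to 0.975 m from the base axis. Payload 3.8 kg.
Tool frame: the origin (TCP) lies at the very end of the fingers, on their centre line; the grasp point (between the pads) lies 19 mm behind it; z points along the fingers, y is the line along which they close (so a half turn about z gives the same grasp; the last joint's range is limited). The gripper opens to 85 mm and grips with 20 to 120 N. Pads are 22 mm wide; open, the fingers measure 114 mm over their backs; the gripper's body (76 mm by 85 mm) begins 54 mm behind the grasp point. The pads swing forward as they close: fully open they stand 13 mm farther back than shut.
Start: joints at [-1.15, 0.264, 1.604, -0, 1.274, -0.037], TCP at [0.298, -0.605, 0.196] pointing down, gripper open.
Joint ranges: [-2.63, 2.63], [-0.94, 2.18], [0.31, 2.57], [-1.31, 4.45], [0, 2.66], [-2.55, 2.55]. Speed limits (rad/s): [2.57, 2.57, 3.14, 3.14, 3.14, 3.14].

INTERFACE

Orientations are given as a rotation vector (axis times angle).
In Python, from plant import bot, cams, job_done gives the robot as it stands.
- The arm moves only by the shell command python3 -m inch 'ROWS' [OPENING] [FORCE]. ROWS is JSON, a list of rows, each a list of 2 entries, a list of its own where there are three numbers: the shift along the tool's x, y, z in units of 25 cm (1.0 is 25 cm), then the turn about the tool's z in units of pi rad (1.0 is pi rad). A call has 1 to 8 rows; each row shifts and turns the commanded pose from where the row before left it, along the tool's axes as they then stand; what a row does not reach is not made up. A row lasts 1/8 s, in which the tool goes at most 62.5 mm and 10.7 degrees, less where a joint would pass 70% of its speed; a pose out of reach is approached as far as the arm can. A call with a number of a shift or a turn outside -1 to 1 is refused whole. A call with a gripper value outside its range is refused whole. OPENING is the closure, from -1 (fully open) to 1 (shut), set as the call begins (- or left out, the last holds). The fingers move at their own pace and stop on an object; FORCE is the grip in N (left out, the last holds). Time passes only in rows, so rows that do not move let the fingers close. It gives the time, the measured TCP pose, the force, the opening and the grip force at its end, in the units of the state.
- bot.read_state(): the state, without advancing time (a new reading comes with each control period).
- cams.read_camera(name): name is "scene" or "side" or "wrist"; returns a dict with "pixels" (420x560x3 uint8, blue, green, red), "intrinsics" (3x3 intrinsics, pixels), "k1" (the pictures are not rectified: a ray, as slopes to the right and down, at radius r is drawn at 1 + k1 r^2 times it, then the intrinsics apply), "extrinsics" (4x4, takes a point from world to camera coordinates). Camera axes: x right, y down, z forward; pixel columns grow to the right and rows downward; lengths in m; the calibration is good to about 2 mm. A picture is of the moment at which its call begins. There is no depth.
- job_done(): hands the job in; it is judged then, once.
The state is a dict: "t": time; "joint_pos": joint angles; "qd": joint speeds; "effort": joint torques, N m; "position": TCP position; "orientation": TCP orientation; "force": force on the tool from outside, world axes, zero at the start; "wrist_torque": the same for the moment, N m; "grip_width": opening from 0.0 (shut) to 1.0 (fully open); "gripper_force": force on a finger pad.
Only numpy, scipy, OpenCV 4.12 (cv2) and the standard library are available. Lean on these libraries where they do the work, as an engineer would, in place of code of your own. Each camera call takes 0.05 s, during which the arm holds its last target. There are 200 camera calls.

## Working session

There is one attempt and no reset: what is moved stays moved. The work goes in short steps, Python scripts to look and compute and a shell command to move; the robot and the scene stay as the last step left them, time stands still between calls to the robot, and variables do not carry over. Pictures are saved under pics/ and viewed, at most 10 in all, crops included, and the job is handed in when it is done.

```bash
ls; mkdir -p pics; cat > h.py <<'E'
import numpy as np, cv2
from plant import bot, cams
def snap(n):
    return cams.read_camera(n)
def ray(c,u,v):
    K=np.array(c["intrinsics"]);k=float(c["k1"])
    d=np.array([(u-K[0,2])/K[0,0],(v-K[1,2])/K[1,1]]);s=d.copy()
    for _ in range(20): s=d/(1+k*(s@s))
    E=np.array(c["extrinsics"]);R=E[:3,:3];t=E[:3,3]
    return -R.T@t, R.T@np.array([s[0],s[1],1])
def at(c,u,v,z):
    o,d=ray(c,u,v);return o+d*(z-o[2])/d[2]
def px(c,p):
    E=np.array(c["extrinsics"]);K=np.array(c["intrinsics"]);q=E[:3,:3]@np.array(p)+E[:3,3]
    s=q[:2]/q[2];s=s*(1+float(c["k1"])*(s@s));return np.array([K[0,0]*s[0]+K[0,2],K[1,1]*s[1]+K[1,2]])
E
python3 - <<'E'
from h import *
import pickle
D={}
for n in("scene","side","wrist"):
    c=snap(n);D[n]=c;cv2.imwrite(f"pics/{n}0.png",c["pixels"]);o,d=ray(c,280,210);print(n,o.round(3),d.round(3))
pickle.dump(D,open("d0.pkl","wb"))
print(bot.read_state())
E
```

```text
pics
scene [ 1.134 -0.028  0.908] [-0.55   0.009 -0.835]
side [0.532 0.626 0.837] [ 0.067 -0.657 -0.751]
wrist [ 0.361 -0.574  0.373] [-0.249 -0.122 -0.961]
{'t': 0.15, 'joint_pos': array([-1.14993478e+00,  2.64581810e-01,  1.60507957e+00, -2.48978325e-05,
        1.27368219e+00, -3.69044716e-02]), 'qd': array([-9.22234019e-04, -4.10278049e-03, -1.60209819e-03, -5.85773453e-05,
        6.00223699e-05,  1.41783702e-03]), 'effort': array([ 7.49911251e-04, -5.15902698e+01, -3.67960882e+01, -2.02010360e-04,
        7.99941685e-03, -1.21116778e-05]), 'position': array([ 0.29804245, -0.60493309,  0.19503651]), 'orientation': array([-3.05798913e+00, -7.12417571e-01,  5.61162489e-04]), 'force': array([-0.35716952,  1.16497895, -0.32630891]), 'wrist_torque': array([0.02143705, 0.02510991, 0.01695129]), 'gripper_force': 0.0, 'grip_width': 0.9967784535299004}
```

View pics/scene0.png

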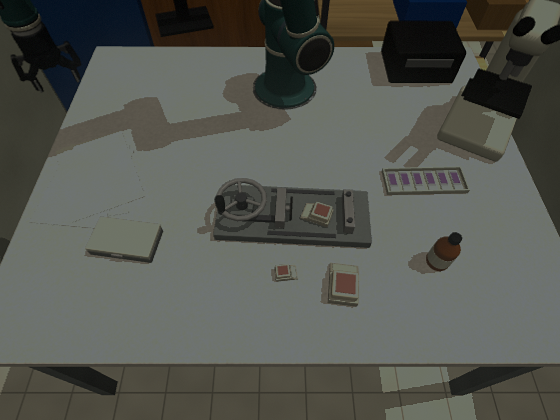

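View pics/side0.png

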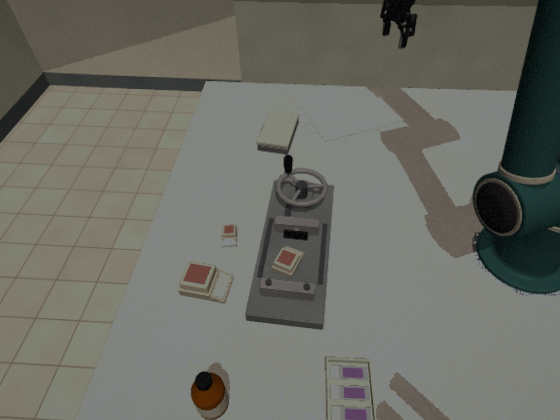

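Candidates: block on the bed at scene (318,212), small one at (285,272), large one at (344,283). The side view shows the same three at (288,260), (230,232) and (205,280). The middle-sized one is on the bed. I'll check it in an enlarged crop.

```bash
python3 - <<'E'
import pickle,cv2,numpy as np
D=pickle.load(open("d0.pkl","rb"))
a=D["scene"]["pixels"][170:250,205:380]; b=D["side"]["pixels"][150:330,240:345]
a=cv2.resize(a,None,fx=4.5,fy=4.5,interpolation=cv2.INTER_CUBIC);b=cv2.resize(b,None,fx=3.3,fy=3.3,interpolation=cv2.INTER_CUBIC)
def g(im,x0,y0,f):
    im=np.clip(im.astype(float)*1.6,0,255).astype(np.uint8)
    for x in range(x0-x0%20+20,x0+int(im.shape[1]/f),20): cv2.putText(im,str(x),(int((x-x0)*f),10),0,.35,(0,255,255));cv2.line(im,(int((x-x0+.5)*f),12),(int((x-x0+.5)*f),18),(0,255,255))
    for y in range(y0-y0%20+20,y0+int(im.shape[0]/f),20): cv2.putText(im,str(y),(0,int((y-y0+.5)*f)),0,.35,(0,255,255))
    return im
cv2.imwrite("pics/c1.png",g(a,205,170,4.5));cv2.imwrite("pics/c2.png",g(b,240,150,3.3))
E
```

```text
(no output)
```

View pics/c1.png

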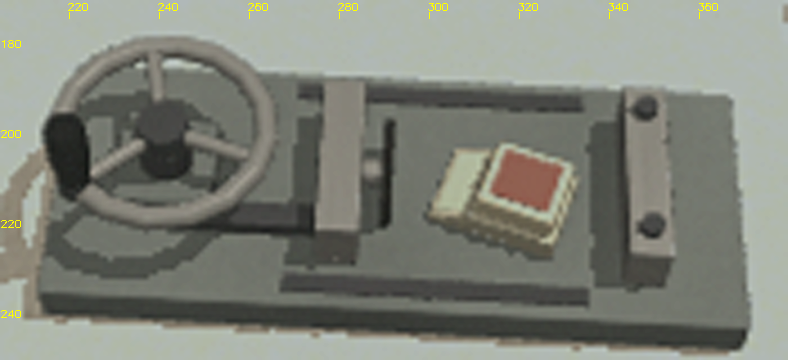

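View pics/c2.png

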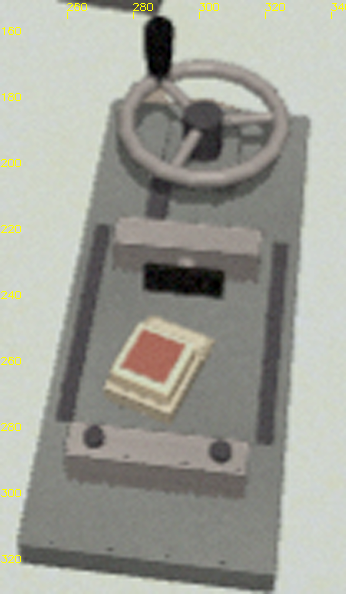

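The crop confirms it: the block on the bed has its label at (302,212) pointing to -y (towards the jaw), and its wax is at (322,210). The crank knob is at scene (220,205) and side (288,164). Next I'll fit the poses.

```bash
cat > fit.py <<'E'
from h import *
import pickle
from scipy.optimize import least_squares
D=pickle.load(open("d0.pkl","rb"));S,T=D["scene"],D["side"]
A=lambda x,y:(205+x/4.5-.5,170+y/4.5-.5); B=lambda x,y:(240+x/3.3-.5,150+y/3.3-.5)
def pose(p,q,z0=0):
    c,s=np.cos(p[2]),np.sin(p[2]);return np.array([p[0]+c*q[0]-s*q[1],p[1]+s*q[0]+c*q[1],q[2]+z0])
def fit(L,p0,z0):
    f=lambda p:np.array([px(c,pose(p,np.array(q)/1000,z0))-u for c,q,u in L]).ravel()
    r=least_squares(f,p0,loss="soft_l1");print(r.x.round(4));print(r.fun.reshape(-1,2).round(1).tolist());return r.x
C=fit([(S,(85,210,30),A(748,330)),(S,(-85,210,30),A(733,97)),(S,(85,-210,30),A(43,295)),
 (S,(-60,90,66),A(625,88)),(S,(-60,116,66),A(663,88)),(S,(60,116,66),A(672,257)),(S,(60,90,66),A(629,257)),
 (T,(85,210,30),B(18,548)),(T,(-85,210,30),B(273,577)),(T,(-85,-210,30),B(310,120)),(T,(85,-210,30),B(115,100))],[.6,0,0],0)
K=[A(68,156),B(159,47)]
M=[];b=[]
for c,u in((S,K[0]),(T,K[1])):
    print("knob at z117",at(c,*u,.117).round(4))
W=pose(C,(0,-.185,.117));print("axis",W)
for u in((340,82),(340,232)): print("jaw top",at(S,*A(*u),.067).round(4))
fit([(S,(-39,-26,4),A(429,213)),(S,(-39,26,4),A(458,150)),(S,(39,-26,0),A(550,258)),(S,(39,26,16),A(578,188)),(S,(39,-26,16),A(550,243)),
 (T,(-39,26,4),B(213,340)),(T,(39,26,0),B(170,418)),(T,(39,-26,0),B(107,393)),(T,(39,26,16),B(172,402)),(T,(39,-26,16),B(107,377))],[C[0],C[1]+.03,C[2]+1.3],.03)
E
python3 fit.py
```

```text
[ 0.5608  0.0229 -0.0617]
[[3.4, 0.4], [2.1, -0.2], [0.5, -0.9], [-14.3, -0.9], [-13.3, -0.4], [-14.1, -0.7], [-14.7, -1.2], [-2.3, 0.5], [-0.4, 1.6], [-0.4, -0.4], [-1.3, 0.2]]
knob at z117 [ 0.5958 -0.1711  0.117 ]
knob at z117 [ 0.5891 -0.1671  0.117 ]
axis [ 0.5493596  -0.16173209  0.117     ]
jaw top [ 0.5064 -0.0185  0.067 ]
jaw top [ 0.6142 -0.0188  0.067 ]
[0.5705 0.0784 1.1863]
[[-1.0, -0.0], [-1.0, -0.6], [-0.7, 0.0], [-0.4, -2.6], [-0.1, 0.3], [1.1, -1.1], [0.1, 1.3], [-0.8, 0.4], [-0.5, 2.3], [-1.1, 1.5]]
```

```bash
cat >> fit.py <<'E'
print("---")
L=[(S,(-60,90,66),A(625,88)),(S,(-60,116,66),A(663,88)),(S,(60,116,66),A(672,257)),(S,(60,90,66),A(629,257)),
 (T,(60,90,66),B(67,423)),(T,(-60,116,66),B(246,472)),(T,(60,116,66),B(68,455))]
P=[(S,(85,210,30),A(748,330)),(S,(-85,210,30),A(733,97)),(S,(85,-210,30),A(43,295)),(T,(85,210,30),B(18,548)),(T,(-85,210,30),B(273,577)),(T,(-85,-210,30),B(310,120)),(T,(85,-210,30),B(115,100))]
f=lambda p:np.array([px(c,pose(p[:3],np.array(q)/1000))-u for c,q,u in L]+[px(c,pose(p[:3],np.array(q)/1000+[0,p[3],0]))-u for c,q,u in P]).ravel()
r=least_squares(f,[.56,0,0,0],loss="soft_l1");print(r.x.round(4));print(r.fun.reshape(-1,2).round(1).tolist())
C=r.x;W=pose(C,(0,-.185,.117));print("axis",W,"px",px(S,W),px(T,W))
k=np.mean([at(S,*K[0],.117),at(T,*K[1],.117)],0);d=k-W;print("knob",k,"r",np.hypot(*d[:2]),"ang",np.arctan2(d[1],d[0]))
for n,q in(("tip0",(0,-.055,.047)),("stop",(0,.09,.047))):print(n,pose(C,q))
E
python3 fit.py | sed 1,/---/d
```

```text
[ 0.5621  0.0617 -0.0587 -0.042 ]
[[-0.3, -0.6], [0.7, -0.1], [1.0, -0.3], [0.4, -0.8], [0.7, -1.6], [-0.3, 0.2], [-1.7, -1.0], [2.2, -0.2], [0.9, -0.7], [-0.6, -1.1], [-1.3, -0.6], [0.5, 0.2], [-0.2, -1.3], [-1.0, -0.5]]
axis [ 0.55124047 -0.12301261  0.117     ] px [239.73564384 189.93918842] [301.26777752 176.01815126]
knob [ 0.59244107 -0.16906029  0.117     ] r 0.06178898194567343 ang -0.8408960464746501
tip0 [0.5588634 0.0067637 0.047    ]
stop [0.56736589 0.1515142  0.047     ]
```

```bash
cat > go.py <<'E'
# usage: go.py x y z psi : remaining turn (units), and shift in units along tool axes now and after the turn
import sys; from h import *; from scipy.spatial.transform import Rotation as Ro
x,y,z,psi=map(float,sys.argv[1:5]);s=bot.read_state()
R=Ro.from_rotvec(s["orientation"]).as_matrix();p0=np.arctan2(R[1,0],R[0,0])
d=np.array([x,y,z])-s["position"];f=lambda a:np.array([np.cos(a)*d[0]+np.sin(a)*d[1],np.sin(a)*d[0]-np.cos(a)*d[1],-d[2]])/.25
w=(psi-p0+np.pi)%(2*np.pi)-np.pi
print("t",round(s["t"],2),"pos",s["position"].round(4),"psi",p0.round(4),"tiltz",R[2,2].round(4),"j6",s["joint_pos"][5].round(2),"F",s["force"].round(1),"grip",round(s["grip_width"],3),s["gripper_force"])
print("turn",(-w/np.pi).round(4),"now",f(p0).round(4),"after",f(psi).round(4))
E
python3 go.py .572 .083 .14 1.186; python3 -m inch '[[[0,0,0],-0.058],[[0,0,0],-0.058],[[0,0,0],-0.058],[[0,0,0],-0.058]]' -1 40; python3 go.py .572 .083 .14 1.186
```

```text
t 0.15 pos [ 0.298  -0.6049  0.195 ] psi 0.4578 tiltz -1.0 j6 -0.04 F [-0.4  1.2 -0.3] grip 0.997 0.0
turn -0.2318 now [ 2.1991 -1.9841  0.2201] after [ 2.9619 -0.0172  0.2201]
t: 0.65
position: [0.2982, -0.6052, 0.1955]
orientation: [-2.599, -1.764, -0.0]
force: [-0.3, 1.2, 0.0]
grip_width: 0.999
gripper_force: 0.0
t 0.65 pos [ 0.2982 -0.6052  0.1955] psi 1.1927 tiltz -1.0 j6 -0.77 F [-0.3  1.2  0. ] grip 0.999 0.0
turn 0.0021 now [2.9625e+00 1.6000e-03 2.2210e-01] after [ 2.9625 -0.0181  0.2221]
```

```bash
python3 -m inch '[[[0.12,0,0],0],[[0.24,0,0],0],[[0.24,0,0],0],[[0.24,0,0],0],[[0.24,0,0],0],[[0.24,0,0],0],[[0.24,0,0],0],[[0.24,0,0],0]]' >/dev/null; python3 -m inch '[[[0.24,0,0],0],[[0.24,0,0],0],[[0.24,0,0],0],[[0.24,0,0],0],[[0.16,0,0],0],[[0.04,0,0],0],[[0,0,0.02],0],[[0,0,0],0]]' >/dev/null; python3 go.py .572 .083 .14 1.186
python3 - <<'E'
from h import *
c=snap("wrist");cv2.imwrite("pics/w1.png",c["pixels"])
import pickle;pickle.dump(c,open("w1.pkl","wb"))
for p in((.5705,.0784,.03),(.572,.083,.064)):print(px(c,p))
E
```

```text
t 2.65 pos [0.5746 0.0792 0.1901] psi 1.1855 tiltz -1.0 j6 0.48 F [-1.2 -0.4 -0.4] grip 0.999 0.0
turn -0.0002 now [ 0.0102 -0.0154  0.2004] after [ 0.0102 -0.0154  0.2004]
[275.69020283 187.6010651 ]
[274.89384673 189.95780922]
```

View pics/w1.png

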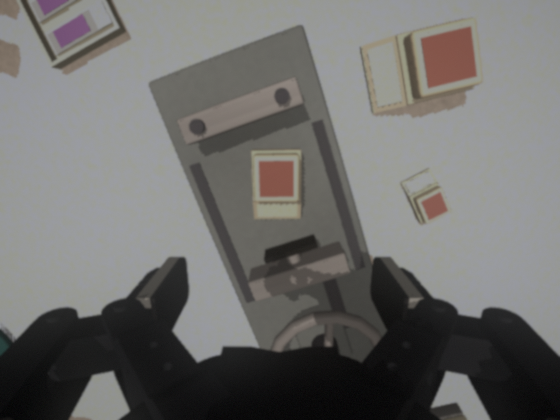

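The wrist view shows the block upright, with its cassette corners at about (251,150), (301,151), (300,218) and (253,218) and the label end at the bottom. Next I'll check its pose.

```bash
python3 - <<'E'
from h import *
import pickle
from scipy.optimize import least_squares
c=pickle.load(open("w1.pkl","rb"))
def pose(p,q):
    a,s=np.cos(p[2]),np.sin(p[2]);q=np.array(q)/1000;return np.array([p[0]+a*q[0]-s*q[1],p[1]+s*q[0]+a*q[1],q[2]+.03])
L=[((39,26,16),(251,150.5)),((39,-26,16),(301,150.5)),((-39,-26,3),(300,218.5)),((-39,26,3),(253.5,218.5))]
r=least_squares(lambda p:np.array([px(c,pose(p,q))-u for q,u in L]).ravel(),[.57,.078,1.186]);print(r.x.round(4),r.fun.round(1))
for u in((197,127),(283,97)):print(at(c,*u,.066))   # stop bolts
E
```

```text
[0.5727 0.0814 1.1887] [-0.2 -0.1  0.3 -0.3 -0.4  0.1  0.3  0.3]
[0.52685653 0.16809972 0.066     ]
[0.61268431 0.16215078 0.066     ]
```

```bash
python3 -m inch '[[[0.018,-0.012,0.05],0],[[0,0,0.15],0],[[0,0,0.15],0],[[0,0,0.12],0],[[0,0,0.08],0],[[0,0,0.05],0],[[0,0,0.008],0],[[0,0,0],0]]' >/dev/null; python3 go.py .5735 .0846 .038 1.186; python3 -m inch '[[[0,0,0],0],[[0,0,0],0],[[0,0,0],0],[[0,0,0],0],[[0,0,0],0],[[0,0,0],0]]' 1 40;
```

```text
t 3.7 pos [0.5755 0.086  0.04  ] psi 1.1866 tiltz -1.0 j6 0.49 F [ 0.8 -0.7 -0.1] grip 1.002 0.0
turn 0.0002 now [-0.0081 -0.0053  0.008 ] after [-0.0081 -0.0053  0.008 ]
t: 4.45
position: [0.5745, 0.0859, 0.039]
orientation: [-2.605, -1.757, 0.0]
force: [-0.1, 0.1, 0.6]
grip_width: 0.0
gripper_force: 0.0
```

The gripper shut on nothing, so I need to look.

```bash
python3 - <<'E'
from h import *
a=snap("scene")["pixels"][160:270,240:380];b=snap("side")["pixels"][150:330,200:380]
a=cv2.resize(a,(560,440),interpolation=cv2.INTER_CUBIC);b=cv2.resize(b,(240*1,240),interpolation=cv2.INTER_CUBIC)
b=cv2.resize(snap("side")["pixels"][200:310,240:300],(240,440),interpolation=cv2.INTER_CUBIC)
cv2.imwrite("pics/c3.png",np.clip(np.hstack([a,b])*1.5,0,255).astype(np.uint8))
print(bot.read_state()["grip_width"])
E
```

```text
0.0035931075079745096
```

View pics/c3.png

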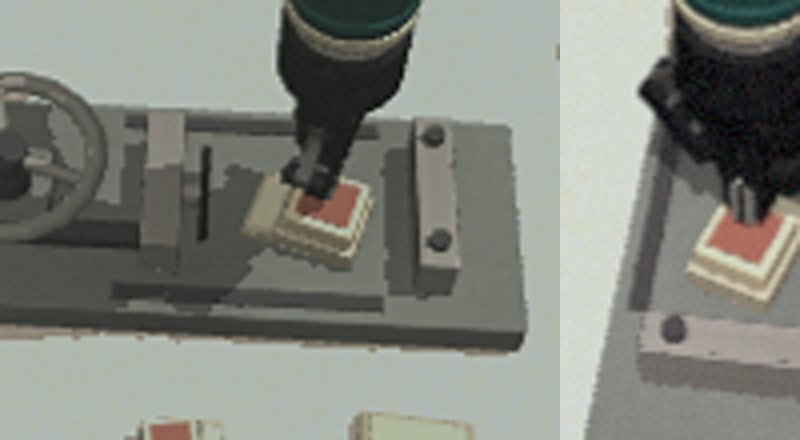

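```bash
python3 - <<'E'
from h import *
S=snap("scene");T=snap("side");s=bot.read_state();p=s["position"];print(p,s["joint_pos"].round(3))
for z in(.03,.039,.052,.066,.08):q=[p[0],p[1],z];a=px(S,q);b=px(T,q);print(z,((a-[240,160])*4).round(),((b-[240,200])*4+[560,0]).round())
E
```

```text
[0.57454467 0.08586419 0.03904983] [0.105 0.234 1.952 0.    0.956 0.49 ]
0.03 [313. 224.] [746. 252.]
0.039 [314. 217.] [746. 244.]
0.052 [316. 206.] [746. 231.]
0.066 [318. 195.] [745. 217.]
0.08 [320. 183.] [745. 203.]
```

The projections put the visible fingertips at about z = 0.066, right on top of the block, although the TCP reads 0.039. I'll look closer from the wrist and the side.

```bash
python3 - <<'E'
from h import *
w=snap("wrist");s=snap("side")["pixels"][225:285,255:315]
b=cv2.resize(s,(400,400),interpolation=cv2.INTER_CUBIC)
a=cv2.resize(w["pixels"][150:400,140:420],(400,357),interpolation=cv2.INTER_CUBIC);a=np.vstack([a,np.zeros((43,400,3),np.uint8)])
cv2.imwrite("pics/c4.png",np.clip(np.hstack([a,b])*1.6,0,255).astype(np.uint8))
p=bot.read_state()["position"]
for z in (.039,.066): u=px(w,[p[0],p[1],z]);print(u,((u-[140,150])*400/280).round())
E
```

```text
[278.02131986 238.29517522] [197. 126.]
[277.80841417 256.78738993] [197. 153.]
```

View pics/c4.png

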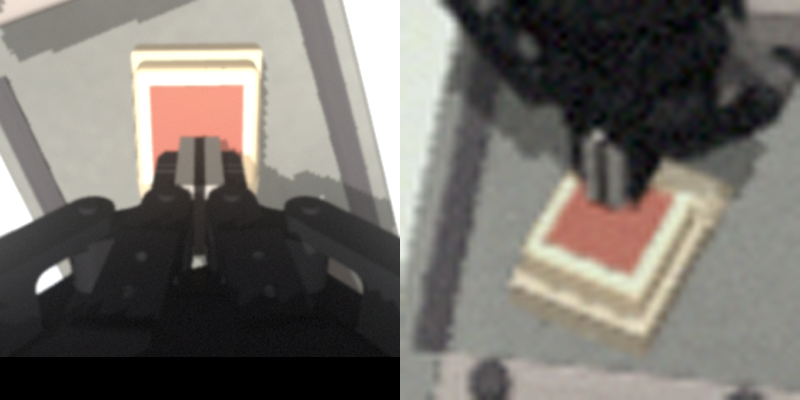

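```bash
python3 - <<'E'
from h import *
import pickle
c=pickle.load(open("w1.pkl","rb"));P=np.array([.5746,.0792,.1901]);a=1.1855
X=np.array([np.cos(a),np.sin(a),0]);Y=np.array([np.sin(a),-np.cos(a),0])
for b in(0,.013,.026,.04,.053):
    for x in(-.011,.011): print("open",b,x,px(c,P+X*x+Y*.0425+[0,0,b]).round(),px(c,P+X*x-Y*.0425+[0,0,b]).round())
for b in (0,.013,.026,.04):
    for x in(-.011,.011): print("shut",b,x,px(c,P+X*x+[0,0,b]).round(),((px(c,P+X*x+[0,0,b])-[140,150])*400/280).round())
E
```

```text
open 0 -0.011 [346. 255.] [210. 255.]
open 0 0.011 [348. 221.] [208. 221.]
open 0.013 -0.011 [350. 264.] [206. 264.]
open 0.013 0.011 [353. 228.] [203. 228.]
open 0.026 -0.011 [356. 274.] [200. 274.]
open 0.026 0.011 [358. 237.] [197. 237.]
open 0.04 -0.011 [362. 288.] [193. 287.]
open 0.04 0.011 [365. 247.] [190. 247.]
open 0.053 -0.011 [369. 302.] [186. 302.]
open 0.053 0.011 [373. 259.] [182. 259.]
shut 0 -0.011 [278. 255.] [197. 150.]
shut 0 0.011 [278. 221.] [197. 102.]
shut 0.013 -0.011 [278. 264.] [197. 163.]
shut 0.013 0.011 [278. 229.] [197. 112.]
shut 0.026 -0.011 [278. 275.] [197. 178.]
shut 0.026 0.011 [278. 237.] [197. 124.]
shut 0.04 -0.011 [278. 288.] [197. 197.]
shut 0.04 0.011 [277. 247.] [196. 139.]
```

The view explains it. The shut fingertips appear at row 137 of the crop, which matches 40 mm behind the reported TCP, and the open fingers in the first wrist view match 53 mm behind. Real fingertips = reported TCP z + 40 mm, so I closed above the block and touched nothing. I'll open and go 45 mm deeper, watching the force.

```bash
python3 -m inch '[[[0,0,0],0],[[0,0,0],0],[[0,0,0],0],[[-0.006,-0.003,0],0],[[0,0,0.06],0],[[0,0,0.06],0]]' -1 40; python3 -m inch '[[[0,0,0.03],0],[[0,0,0.03],0],[[0,0,0],0]]'; python3 go.py .5735 .0846 -.006 1.186
```

```text
t: 5.55
position: [0.573, 0.0847, 0.0079]
orientation: [-2.605, -1.756, 0.0]
force: [0.4, 0.9, -0.5]
grip_width: 1.005
gripper_force: 0.0
t: 5.92
position: [0.5727, 0.0847, -0.0068]
orientation: [-2.604, -1.756, 0.002]
force: [0.2, -0.9, 0.3]
grip_width: 0.999
gripper_force: 0.0
t 5.92 pos [ 0.5727  0.0847 -0.0068] psi 1.1866 tiltz -1.0 j6 0.49 F [ 0.2 -0.9  0.3] grip 0.999 0.0
turn 0.0002 now [ 0.0009  0.0033 -0.0033] after [ 0.0009  0.0033 -0.0033]
```

```bash
python3 -m inch '[[[0,0,0],0],[[0,0,0],0],[[0,0,0],0],[[0,0,0],0],[[0,0,0],0],[[0,0,0],0]]' 1 30
```

```text
t: 6.68
position: [0.574, 0.0848, -0.0052]
orientation: [2.604, 1.756, 0.002]
force: [-0.3, 0.2, 5.9]
grip_width: 0.596
gripper_force: 33.4
```

```bash
python3 -m inch '[[[0,0,-0.004],0.03],[[0,0,0],0.055],[[0,0,0],0.055],[[0,0,0],0.055],[[0,0,0],0.055],[[0,0,0],0.055],[[0,0,0],0.055],[[0,0,0],0.037]]'; python3 go.py .5687 .0846 -.006 -.061
```

```text
t: 7.68
position: [0.5735, 0.0847, -0.0051]
orientation: [3.14, -0.102, 0.001]
force: [1.5, 0.2, 0.3]
grip_width: 0.602
gripper_force: 32.9
t 7.67 pos [ 0.5735  0.0847 -0.0051] psi -0.0646 tiltz -1.0 j6 1.74 F [1.5 0.2 0.3] grip 0.602 32.89083123207092
turn -0.0012 now [-0.0191  0.0016  0.0034] after [-0.0191  0.0015  0.0034]
```

```bash
python3 -m inch '[[[-0.01,0,0],0],[[-0.01,0,0],0],[[0,0,0],0],[[0,0,0],0]]' >/dev/null; python3 -m inch '[[[0,0,0],0],[[0,0,0],0],[[0,0,0],0],[[0,0,-0.05],0],[[0,0,-0.15],0],[[0,0,-0.2],0],[[0,0,-0.2],0],[[0,0,-0.2],0]]' -0.6;python3 -m inch '[[[0,0,0],0],[[0,0,0],0]]'
python3 - <<'E'
from h import *
c=snap("wrist");cv2.imwrite("pics/w2.png",c["pixels"])
import pickle;pickle.dump(c,open("w2.pkl","wb"))
E
```

```text
t: 9.18
position: [0.5683, 0.0851, 0.1979]
orientation: [-3.14, 0.095, -0.002]
force: [0.4, 0.3, -1.7]
grip_width: 0.797
gripper_force: 0.0
t: 9.43
position: [0.5682, 0.0851, 0.1957]
orientation: [-3.14, 0.095, -0.001]
force: [-0.3, 0.1, -0.4]
grip_width: 0.799
gripper_force: 0.0
```

View pics/w2.png

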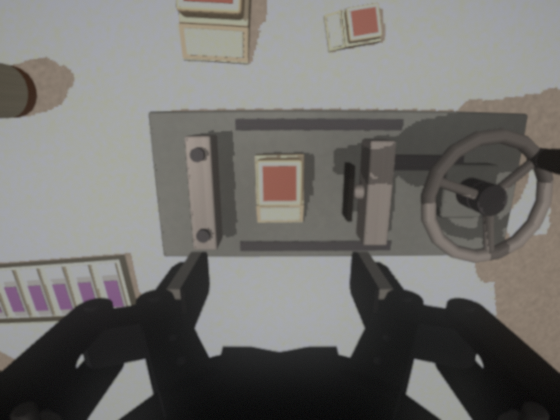

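The block now stands with its label (258–303, row 214) towards the robot. The pad spans rows 163–220 at column 349, and the knob is at the right edge, about (548,160). Next I'll check the centring.

```bash
python3 - <<'E'
from h import *
import pickle
from scipy.optimize import least_squares
c=pickle.load(open("w2.pkl","rb"))
def pose(p,q):
    a,s=np.cos(p[2]),np.sin(p[2]);q=np.array(q)/1000;return np.array([p[0]+a*q[0]-s*q[1],p[1]+s*q[0]+a*q[1],q[2]+.03])
L=[((39,26,16),(255,153.5)),((39,-26,16),(304,153.5)),((-39,-26,3),(303.5,221.5)),((-39,26,3),(258,221.5))]
r=least_squares(lambda p:np.array([px(c,pose(p,q))-u for q,u in L]).ravel(),[.57,.078,0]);print("block",r.x.round(4),r.fun.round(1))
C=np.array([.5621,.0617]);a=-.06;R=np.array([[np.cos(a),np.sin(a)],[-np.sin(a),np.cos(a)]])
f=lambda n,w:print(n,np.round(w[:2],4),(R@(w[:2]-C)).round(4))
f("block",r.x)
for u in((198,154),(204,235)):f("bolt",at(c,*u,.068))
for u in((368,138),(394,138),(389,245),(364,245)):f("jawtop",at(c,*u,.067))
for u in((345,163),(344,220)):f("pad",at(c,*u,.061))
for u in((149.5,112),(526,114),(164,256)):f("plate",at(c,*u,.03))
f("knobtop",at(c,545,152,.139))
E
```

```text
block [ 0.5656  0.085  -0.0487] [-0.1  0.8  0.5  0.2 -0.5 -0.9  0.  -0.3]
block [0.5656 0.085 ] [0.0021 0.0234]
bolt [0.6119 0.1631] [0.0436 0.1042]
bolt [0.5273 0.1678] [-0.0411  0.1039]
jawtop [ 0.6171 -0.0039] [ 0.0588 -0.0622]
jawtop [ 0.6157 -0.0296] [ 0.059  -0.0879]
jawtop [ 0.5032 -0.0282] [-0.0534 -0.0933]
jawtop [ 0.5051 -0.0012] [-0.0532 -0.0662]
pad [0.5931 0.0176] [ 0.0336 -0.0421]
pad [0.5325 0.019 ] [-0.027  -0.0444]
plate [0.6571 0.2203] [0.0853 0.164 ]
plate [ 0.6328 -0.1932] [ 0.0858 -0.2502]
plate [0.4894 0.2312] [-0.0828  0.1649]
knobtop [ 0.6047 -0.1265] [ 0.0538 -0.1853]
```

```bash
python3 go.py .5924 -.169 .072 -.06; python3 - <<'E'
from h import *
import pickle
c=pickle.load(open("w2.pkl","rb"))
for z in(.091,.117,.139):print(px(c,[.5924,-.169,z]).round(1),px(c,[.5512,-.123,.09]).round(1))
E
```

```text
t 9.47 pos [0.5674 0.085  0.1943] psi -0.0605 tiltz -1.0 j6 1.74 F [-0.2 -0.2 -1. ] grip 0.798 0.0
turn -0.0002 now [0.1613 1.008  0.489 ] after [0.1607 1.0081 0.489 ]
[544.3 157.9] [493.7 202.1]
[567.1 161.5] [493.7 202.1]
[589.4 165.3] [493.7 202.1]
```

```bash
python3 - <<'E'
from h import *
import pickle
c=pickle.load(open("w2.pkl","rb"));D=pickle.load(open("d0.pkl","rb"));S,T=D["scene"],D["side"]
A=lambda x,y:(205+x/4.5-.5,170+y/4.5-.5); B=lambda x,y:(240+x/3.3-.5,150+y/3.3-.5)
print("axis w2",at(c,486.5,196,.084).round(4),[at(c,u,v,.084).round(4).tolist()[:2] for u,v in((421,196),(552,196),(486,130),(486,262))])
e=[at(S,*A(*u),.084).round(4).tolist()[:2] for u in((48,130),(275,130),(163,37),(163,227))];print("scene",e)
e=[at(T,*B(*u),.084).round(4).tolist()[:2] for u in((117,122),(290,122),(203,58),(203,187))];print("side",e)
E
```

```text
axis w2 [ 0.5561 -0.1189  0.084 ] [[0.5601, -0.052], [0.552, -0.1904], [0.6202, -0.1114], [0.4839, -0.1277]]
scene [[0.5549, -0.1903], [0.5544, -0.057], [0.4853, -0.1266], [0.6217, -0.1192]]
side [[0.6187, -0.1135], [0.4824, -0.1228], [0.5545, -0.1924], [0.5476, -0.0492]]
```

```bash
python3 -m inch '[[[0.02,0.1,0],0],[[0.04,0.2,0],0],[[0.04,0.2,0],0],[[0.04,0.22,0],0],[[0.02,0.2,0],0],[[0,0.09,0],0],[[0,0,0],0],[[0,0,0],0]]' -0.6 >/dev/null; python3 go.py .593 -.1687 .072 -.06
```

```text
t 10.47 pos [ 0.5924 -0.168   0.1942] psi -0.0601 tiltz -1.0 j6 1.31 F [0.7 0.4 0.5] grip 0.8 0.0
turn -0.0 now [0.0024 0.0026 0.4887] after [0.0024 0.0026 0.4887]
```

```bash
python3 -m inch '[[[0.002,0.002,0.1],0],[[0,0,0.12],0],[[0,0,0.1],0],[[0,0,0.08],0],[[0,0,0.05],0],[[0,0,0.03],0],[[0,0,0],0]]'; python3 -m inch '[[[0,0,0],0],[[0,0,0],0],[[0,0,0],0],[[0,0,0],0],[[0,0,0],0],[[0,0,0],0],[[0,0,0],0]]' 1 60;  python3 go.py .593 -.1687 .072 -.06
```

```text
t: 11.35
position: [0.5935, -0.1698, 0.075]
orientation: [-3.14, 0.095, 0.0]
force: [-0.2, -0.7, 0.9]
grip_width: 0.798
gripper_force: 0.0
t: 12.22
position: [0.5941, -0.1704, 0.0761]
orientation: [3.139, -0.095, 0.002]
force: [-1.7, -0.8, 5.4]
grip_width: 0.261
gripper_force: 59.0
t 12.22 pos [ 0.5941 -0.1704  0.0761] psi -0.0605 tiltz -1.0 j6 1.31 F [-1.7 -0.8  5.4] grip 0.261 59.02847179211676
turn -0.0002 now [-0.0047 -0.0065  0.0165] after [-0.0047 -0.0065  0.0165]
```

```bash
cat > arc.py <<'E'
import numpy as np,sys
th,d,n=float(sys.argv[1]),float(sys.argv[2]),int(sys.argv[3])
t=th-d*np.arange(n+1);P=np.round(.062/.25*np.c_[np.cos(t),-np.sin(t)],3);D=np.diff(P,axis=0).round(3)
for k in range(0,n,8):print([[[*map(float,r),0],0] for r in D[k:k+8]],"end",t[min(k+8,n)].round(3))
E
cat > kn.py <<'E'
from h import *
s=bot.read_state();d=s["position"][:2]-[.5517,-.1225];print("t",s["t"],"r",np.hypot(*d).round(4),"th",(np.arctan2(d[1],d[0])+.06).round(3),"z",s["position"][2].round(3),"F",s["force"].round(1),"grip",round(s["grip_width"],3),round(s["gripper_force"]))
E
python3 arc.py -.781 .3 40
```

```text
[[[-0.059, 0.044, 0], 0], [[-0.07, 0.025, 0], 0], [[-0.074, 0.002, 0], 0], [[-0.072, -0.019, 0], 0], [[-0.063, -0.039, 0], 0], [[-0.048, -0.056, 0], 0], [[-0.03, -0.068, 0], 0], [[-0.008, -0.074, 0], 0]] end -3.181
[[[0.014, -0.073, 0], 0], [[0.035, -0.065, 0], 0], [[0.053, -0.052, 0], 0], [[0.065, -0.035, 0], 0], [[0.073, -0.013, 0], 0], [[0.074, 0.009, 0], 0], [[0.068, 0.03, 0], 0], [[0.055, 0.049, 0], 0]] end -5.581
[[[0.039, 0.063, 0], 0], [[0.019, 0.072, 0], 0], [[-0.004, 0.074, 0], 0], [[-0.025, 0.069, 0], 0], [[-0.045, 0.06, 0], 0], [[-0.06, 0.043, 0], 0], [[-0.07, 0.023, 0], 0], [[-0.074, 0.002, 0], 0]] end -7.981
[[[-0.072, -0.02, 0], 0], [[-0.062, -0.041, 0], 0], [[-0.047, -0.057, 0], 0], [[-0.029, -0.068, 0], 0], [[-0.007, -0.074, 0], 0], [[0.016, -0.072, 0], 0], [[0.036, -0.065, 0], 0], [[0.053, -0.052, 0], 0]] end -10.381
[[[0.066, -0.033, 0], 0], [[0.073, -0.012, 0], 0], [[0.074, 0.01, 0], 0], [[0.067, 0.031, 0], 0], [[0.055, 0.05, 0], 0], [[0.038, 0.064, 0], 0], [[0.017, 0.072, 0], 0], [[-0.005, 0.074, 0], 0]] end -12.781
```

```bash
python3 -m inch '[[[-0.059,0.044,0],0],[[-0.07,0.025,0],0],[[-0.074,0.002,0],0],[[-0.072,-0.019,0],0],[[0,0,0],0]]' 1 80; python3 kn.py
```

```text
t: 12.85
position: [0.5242, -0.1761, 0.0762]
orientation: [-3.136, 0.097, -0.004]
force: [3.4, 9.7, 6.4]
grip_width: 0.252
gripper_force: 79.9
t 12.85 r 0.0603 th -1.984 z 0.076 F [3.4 9.7 6.4] grip 0.252 80
```

```bash
python3 -m inch '[[[-0.062,-0.043,0],0],[[-0.048,-0.056,0],0],[[-0.03,-0.068,0],0],[[-0.008,-0.074,0],0],[[0,0,0],0]]'; python3 kn.py
```

```text
t: 13.48
position: [0.4934, -0.1159, 0.0763]
orientation: [3.14, -0.094, 0.011]
force: [6.5, 0.7, 1.0]
grip_width: 0.251
gripper_force: 80.4
t 13.475 r 0.0586 th 3.088 z 0.076 F [6.5 0.7 1. ] grip 0.251 80
```

```bash
python3 -m inch '[[[0.014,-0.073,0],0],[[0.035,-0.065,0],0],[[0.053,-0.052,0],0],[[0.065,-0.035,0],0],[[0.073,-0.013,0],0],[[0.074,0.009,0],0],[[0.068,0.03,0],0],[[0.055,0.049,0],0]]'; python3 kn.py
```

```text
t: 14.48
position: [0.6036, -0.0836, 0.0762]
orientation: [-3.137, 0.095, -0.003]
force: [-0.1, 2.8, 7.2]
grip_width: 0.246
gripper_force: 81.2
t 14.475 r 0.0649 th 0.703 z 0.076 F [-0.1  2.8  7.2] grip 0.246 81
```

```bash
python3 -m inch '[[[0.039,0.063,0],0],[[0.019,0.072,0],0],[[-0.004,0.074,0],0],[[-0.025,0.069,0],0],[[-0.045,0.06,0],0],[[-0.06,0.043,0],0],[[-0.07,0.023,0],0],[[-0.074,0.002,0],0]]'; python3 kn.py
```

```text
t: 15.48
position: [0.5415, -0.1829, 0.0762]
orientation: [-3.138, 0.097, -0.004]
force: [3.8, 7.6, 8.0]
grip_width: 0.255
gripper_force: 81.3
t 15.475 r 0.0613 th -1.678 z 0.076 F [3.8 7.6 8. ] grip 0.255 81
```

```bash
python3 -m inch '[[[-0.072,-0.02,0],0],[[-0.062,-0.041,0],0],[[-0.047,-0.057,0],0],[[-0.029,-0.068,0],0],[[-0.007,-0.074,0],0],[[0.016,-0.072,0],0],[[0.036,-0.065,0],0],[[0.053,-0.052,0],0]]'; python3 kn.py
python3 - <<'E'
from h import *
import pickle
S=snap("scene");T=snap("side");pickle.dump((S,T),open("d2.pkl","wb"))
a=cv2.resize(S["pixels"][170:250,270:370],(600,480),interpolation=cv2.INTER_CUBIC);b=cv2.resize(T["pixels"][210:310,255:325],None,fx=2.8,fy=4.8,interpolation=cv2.INTER_CUBIC)
cv2.imwrite("pics/c5.png",np.clip(np.hstack([a,b])*1.6,0,255).astype(np.uint8))
E
```

```text
t: 16.48
position: [0.5203, -0.0707, 0.0762]
orientation: [3.138, -0.094, 0.002]
force: [2.1, -7.6, 6.2]
grip_width: 0.251
gripper_force: 81.0
t 16.475 r 0.0606 th 2.175 z 0.076 F [ 2.1 -7.6  6.2] grip 0.251 81
```

View pics/c5.png

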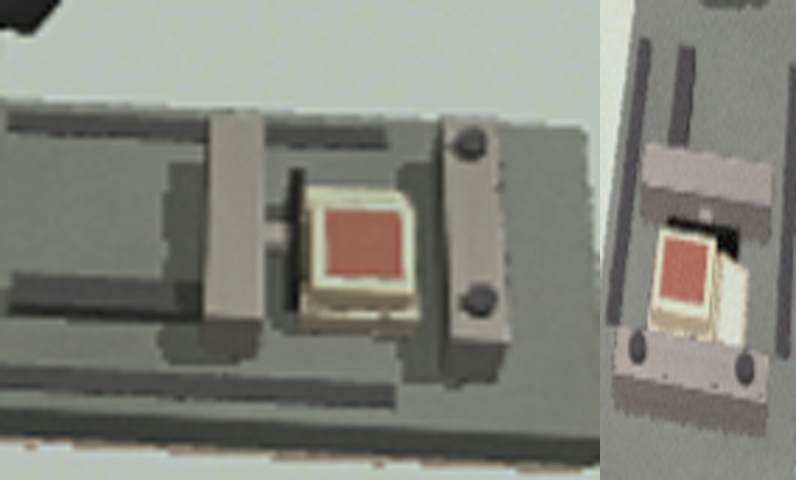

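The block is square against the pad with its label towards the robot and has not reached the stop yet. In the crop the jaw's front edge is at column 263 and the stop's edge at 443–450. Next I'll measure the gap.

```bash
python3 - <<'E'
from h import *
import pickle
S,T=pickle.load(open("d2.pkl","rb"));C=np.array([.5621,.0617]);a=-.06;R=np.array([[np.cos(a),np.sin(a)],[-np.sin(a),np.cos(a)]])
A=lambda x,y:(270+x/6-.5,170+y/6-.5);B=lambda x,y:(255+(x-600)/2.8-.5,210+y/4.8-.5)
for n,c,f,u,z in(("jaw front",S,A,(264,112),.067),("jaw front",S,A,(262,318),.067),("jaw back",S,A,(210,112),.067),("jaw back",S,A,(205,318),.067),("stop",S,A,(443,118),.066),("stop",S,A,(449,340),.066),("stop far",S,A,(497,122),.066),("stop far",S,A,(508,340),.066),
 ("side jaw front",T,B,(643,187),.067),("side jaw front",T,B,(771,206),.067),("side jaw back",T,B,(646,146),.067),("side jaw back",T,B,(771,163),.067),("side stop far",T,B,(615,373),.066),("side stop far",T,B,(766,402),.066),("side stop near",T,B,(616,328),.066),("side stop near",T,B,(768,354),.066)):
    w=at(c,*f(*u),z)[:2];print(n,(R@(w-C)).round(4))
E
python3 kn.py; python3 arc.py -10.381 .3 10
```

```text
jaw front [-0.0551  0.0084]
jaw front [0.0558 0.0086]
jaw back [-0.0536 -0.0163]
jaw back [ 0.0573 -0.016 ]
stop [-0.0577  0.0905]
stop [0.0611 0.089 ]
stop far [-0.057   0.1151]
stop far [0.0595 0.1143]
side jaw front [0.0512 0.0141]
side jaw front [-0.0553  0.0116]
side jaw back [ 0.0526 -0.0107]
side jaw back [-0.0532 -0.014 ]
side stop far [0.0564 0.1177]
side stop far [-0.0604  0.1172]
side stop near [0.0598 0.0945]
side stop near [-0.0598  0.0927]
t 16.575 r 0.0605 th 2.145 z 0.076 F [ 2.6 -1.3  7.4] grip 0.255 81
[[[0.066, -0.033, 0], 0], [[0.073, -0.012, 0], 0], [[0.074, 0.01, 0], 0], [[0.067, 0.031, 0], 0], [[0.055, 0.05, 0], 0], [[0.038, 0.064, 0], 0], [[0.017, 0.072, 0], 0], [[-0.005, 0.074, 0], 0]] end -12.781
[[[-0.026, 0.069, 0], 0], [[-0.046, 0.058, 0], 0]] end -13.381
```

```bash
python3 -m inch '[[[0.066,-0.033,0],0],[[0.073,-0.012,0],0],[[0.074,0.01,0],0],[[0.067,0.031,0],0],[[0.055,0.05,0],0],[[0.038,0.064,0],0],[[0.015,0.06,0],0],[[0,0,0],0]]'; python3 kn.py
python3 - <<'E'
from h import *
import pickle
S=snap("scene");T=snap("side");pickle.dump((S,T),open("d3.pkl","wb"))
a=cv2.resize(S["pixels"][180:240,290:360],(490,420),interpolation=cv2.INTER_CUBIC);b=cv2.resize(T["pixels"][230:300,260:310],(300,420),interpolation=cv2.INTER_CUBIC)
cv2.imwrite("pics/c6.png",np.clip(np.hstack([a,b])*1.6,0,255).astype(np.uint8))
E
```

```text
t: 17.58
position: [0.617, -0.1192, 0.0763]
orientation: [3.14, -0.097, 0.01]
force: [7.8, -1.5, 3.5]
grip_width: 0.252
gripper_force: 80.7
t 17.575 r 0.0654 th 0.111 z 0.076 F [ 7.8 -1.5  3.5] grip 0.252 81
```

View pics/c6.png

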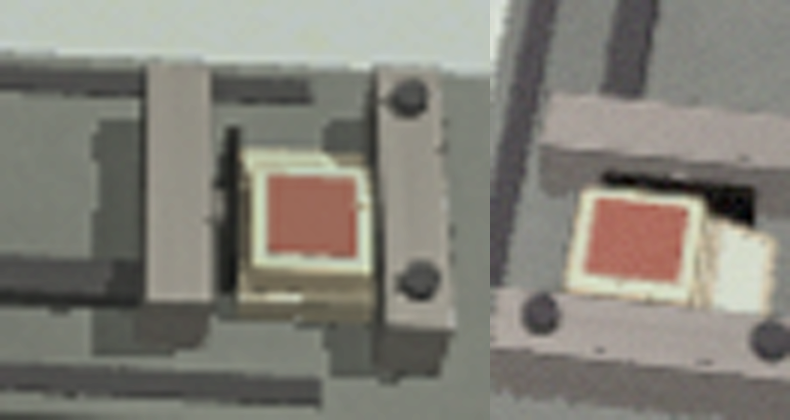

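The block is now against the stop and square to the pad. The scene crop shows the jaw's front edge at column 211 and the stop at 377–388. Next I'll compute the gap (63 mm wanted).

```bash
python3 - <<'E'
from h import *
import pickle
S,T=pickle.load(open("d3.pkl","rb"));C=np.array([.5621,.0617]);a=-.06;R=np.array([[np.cos(a),np.sin(a)],[-np.sin(a),np.cos(a)]])
A=lambda x,y:(290+x/7-.5,180+y/7-.5);B=lambda x,y:(260+(x-490)/6-.5,230+y/6-.5)
for n,c,f,u,z in(("jaw front",S,A,(210,65),.067),("jaw front",S,A,(212,302),.067),("jaw back",S,A,(147,65),.067),("jaw back",S,A,(143,302),.067),("stop",S,A,(377,68),.066),("stop",S,A,(388,328),.066),("stop far",S,A,(438,70),.066),("stop far",S,A,(453,328),.066),
 ("side jaw front",T,B,(541,147),.067),("side jaw back",T,B,(550,94),.067),("side jaw front",T,B,(785,168),.067),("side jaw back",T,B,(785,115),.067),("side stop near",T,B,(500,290),.066),("side stop near",T,B,(785,327),.066),("side stop far",T,B,(500,345),.066),("side stop far",T,B,(785,383),.066)):
    w=at(c,*f(*u),z)[:2];print(n,(R@(w-C)).round(4))
E
```

```text
jaw front [-0.0541  0.0249]
jaw front [0.0551 0.0257]
jaw back [-0.0525  0.0002]
jaw back [0.0567 0.0002]
stop [-0.0576  0.0905]
stop [0.0616 0.0905]
stop far [-0.0581  0.1144]
stop far [0.0601 0.1144]
side jaw front [0.053  0.0302]
side jaw back [0.0535 0.0049]
side jaw front [-0.0409  0.0278]
side jaw back [-0.0385  0.0031]
side stop near [0.0577 0.0942]
side stop near [-0.0474  0.0962]
side stop far [0.0537 0.1168]
side stop far [-0.0496  0.1188]
```

```bash
python3 -m inch '[[[0,0.008,0],0],[[0,0.01,0],0],[[0,0,0],0],[[0,0,0],0]]'; python3 kn.py; python3 -m inch '[[[0,0,0],0],[[0,0,0],0],[[0,0,0],0],[[0,0,0],0],[[0,0,-0.06],0],[[0,0,-0.12],0],[[0,0,-0.2],0],[[0,0,-0.2],0]]' -0.6; python3 -m inch '[[[0,0,0],0],[[0,0,0],0],[[0,0,0],0],[[0,0,0],0]]'; python3 kn.py
python3 - <<'E'
from h import *
import pickle
S0,T0=pickle.load(open("d3.pkl","rb"));S=snap("scene");T=snap("side")
# template-match jaw and knob shift between the held view and now (subpixel by upsampling)
def sh(a,b,r,m=4,f=10):
    y0,y1,x0,x1=r;t=cv2.resize(a[y0:y1,x0:x1],None,fx=f,fy=f,interpolation=cv2.INTER_CUBIC);w=cv2.resize(b[y0-m:y1+m,x0-m:x1+m],None,fx=f,fy=f,interpolation=cv2.INTER_CUBIC)
    _,v,_,l=cv2.minMaxLoc(cv2.matchTemplate(w,t,cv2.TM_CCOEFF_NORMED));return round(v,3),l[0]/f-m,l[1]/f-m
print("jaw",sh(S0["pixels"],S["pixels"],(189,228,308,322)),"block",sh(S0["pixels"],S["pixels"],(200,226,324,343)),"stop",sh(S0["pixels"],S["pixels"],(189,232,342,356)))
print("side jaw",sh(T0["pixels"],T["pixels"],(244,262,268,310)),"block",sh(T0["pixels"],T["pixels"],(261,279,275,308)))
cv2.imwrite("pics/end.png",S["pixels"])
E
```

```text
t: 18.18
position: [0.617, -0.1221, 0.0763]
orientation: [-3.139, 0.096, -0.011]
force: [9.4, 1.5, 2.4]
grip_width: 0.249
gripper_force: 80.5
t 18.175 r 0.0653 th 0.066 z 0.076 F [9.4 1.5 2.4] grip 0.249 81
t: 19.18
position: [0.6137, -0.1226, 0.2225]
orientation: [3.14, -0.095, 0.001]
force: [0.6, -0.6, -0.4]
grip_width: 0.795
gripper_force: 0.0
t: 19.68
position: [0.6128, -0.1223, 0.2182]
orientation: [-3.139, 0.095, 0.005]
force: [-0.6, -0.6, -0.5]
grip_width: 0.8
gripper_force: 0.0
t 19.675 r 0.0611 th 0.063 z 0.218 F [-0.6 -0.6 -0.5] grip 0.8 0
jaw (0.99, 0.09999999999999964, 0.0) block (0.992, 0.0, 0.0) stop (0.998, 0.0, 0.0)
side jaw (0.987, -0.10000000000000009, 0.0) block (0.996, 0.0, 0.0)
```

```bash
python3 -c "from plant import job_done; print(job_done())"
```

```text
the job is handed in; nothing more can be done
None
```

The job is handed in: the block is turned label to the front, square and centred on the pad, and held against the stop with the pad pushed in about 6–7 mm of its 14 mm (measured from the camera images). The knob is released, the arm is clear, and the other things were never touched.

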